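Set the two-dial code on a pill dispenser and load its cup

ROBOT

A 6-joint arm with a two-finger parallel gripper is mounted at the origin on the work surface. World frame = base frame: x ahead of the robot, y to its left, z up, the work surface at z = 0. Lengths are in m, angles in rad, forces in N, time in s.
With the tool pointing down it reaches from about 0.35 to 0.775 m from the base axis. Payload 7.3 kg.
Tool frame: the origin (TCP) lies between the finger pads; the fingertips stand 17 mm ahead of it and the grasp point (between the pads) lies 2 mm behind it; z points along the fingers, y is the line along which they close (so a half turn about z gives the same grasp; the last joint's range is limited). The gripper opens to 92 mm and grips with 3 to 60 N. Pads are 19 mm wide; open, the fingers measure 130 mm over their backs; the gripper's body (75 mm by 190 mm) begins 47 mm behind the grasp point.
Start: joints at [-1.371, 0.342, 1.524, -0, 1.275, -0.146], TCP at [0.178, -0.494, 0.244] pointing down, gripper open.
Joint ranges: [-2.53, 2.53], [-0.77, 2.02], [0.04, 2.7], [-1, 4.14], [0.28, 2.66], [-3.11, 3.11]. Speed limits (rad/s): [2.57, 2.57, 3.14, 3.14, 3.14, 3.14].

INTERFACE

Orientations are given as [roll, pitch, yaw] about the fixed x, y, z axes, in that order (R = Rz(yaw) Ry(pitch) Rx(roll)).
In Python, from cell import robot, optics gives the robot as it stands.
- The arm moves only by the tool play_rows, never from a script. Its argument "rows" is a list of rows, each a list of 7 numbers: the shift along the tool's x, y, z in cm, then the turn, a rotation vector about the tool's x, y, z in rad, then the opening, from 0 (shut) to 1 (fully open). In form: [[tx, ty, tz, wx, wy, wz, grip], ...]. A call has 1 to 20 rows; each row is the pose to reach, as a shift and turn from the pose commanded when the call began, along the tool's axes at that moment; what a row does not reach only later rows make up. A row lasts 1/10 s, in which the tool goes at most 50 mm and 8.59 degrees, less where a joint would pass 70% of its speed; a pose out of reach is approached as far as the arm can. A call with a gripper value outside its range is refused whole. The fingers move at their own pace and stop on an object; "squeeze" is the grip in N (left out, the last holds). Time passes only in rows, so rows that repeat a pose let the fingers close. It gives the time, the measured TCP pose, the force, the opening and the grip force at its end, in the units of the state.
- robot.observe(): the state, without advancing time (a new reading comes with each control period).
- optics.read_camera(name): name is "side" or "top"; returns (picture, depth): 420x560x3 uint8, red, green, blue; 420x560 float32, m along the optical axis (not along the pixel's ray), 0 where there is no reading.
- optics.camera_model(name): a dict with "fx", "fy", "cx", "cy" (pixels), "origin" and "rotation" of the camera in the world. Camera axes: x right, y up, looking along -z (the intrinsics and any distortion apply to the point x, -y, -z); pixel columns grow to the right and rows downward; lengths in m; the calibration is good to about 2 mm. A picture is of the moment at which its call begins. camera_model takes no time and is no camera call.
- robot.hand_in(): hands the job in; it is judged then, once.
The state is a dict: "time": time; "qpos": joint angles; "qvel": joint speeds; "joint_efforts": joint torques, N m; "tool_pos": TCP position; "tool_rot": TCP orientation; "contact_force": force on the tool from outside, world axes, zero at the start; "torque": the same for the moment, N m; "opening": finger opening in m; "grip_force": force on a finger pad.
Only numpy, scipy, OpenCV 4.12 (cv2) and the standard library are available. Lean on these libraries where they do the work, as an engineer would, in place of code of your own. Each camera call takes 0.05 s, during which the arm holds its last target. There are 200 camera calls.

TASK

Set the child-proof code on the pill dispenser: one dial at a time, press and turn each dial until its pointer is in the sector of its own colour, then feel for the hidden notch there until the dial springs fully up and catches, without forcing it. Then stand the matte black cup upright in the middle of the steel platform, setting it down gently rather than dropping it, so that the platform sinks under it, and leave it there. Do not shift the other things or knock the cup over.

Things in the scene. Friction and masses are not known exactly. Their poses are not given: they have to be found in the camera images.
- dial_a (a joint): angle of the red-striped dial, rad: 0 = pointer (red stripe) at the middle of the red sector; positive counter-clockwise from above. Starts 1.9 to 2.7 rad counter-clockwise of the sector (turn it clockwise). Friction 0.03 N m. Its hidden catch notch is at an unknown angle within 0.4 rad either side of 0, new each time; once caught it has about 0.1 rad play; never twist it with over 3 N m
- press_a (a joint): how far the red-striped dial is pressed down, m: 0 = fully up, 0.010 = bottom. Spring: 6 N at 0, 9 N at the bottom. A hidden rim spans 1.25 rad either side of the notch. Outside it the dial is up and turns freely but stops against the rim's end: hold it at least 0.0075 down to pass under
- ring_a_mark (a point): middle of the red sector (0.55 rad either side) on top of the fixed black collar (100 mm across, 18 mm high) of the red-striped dial, 44.5 mm from its axis; x outward. Under the rim the dial can be let go: it rides about 0.006 down against the rim, still turns, and springs fully up and locks at the notch (from within about 0.15 rad). Past the rim's other end it springs up too: wrong
- dial_a_grip (a point): centre of the red-striped dial's upright grip bar, 60 mm long, 16 mm thick, 34 mm high, on a round cap 76 mm across whose top is 17 mm below this point (cap 7 mm thick, its underside 10 mm above the collar when up); x along the bar to the pointer end, z up the turning axis. Moves down with the press
- dial_b (a joint): angle of the blue-striped dial, rad: 0 = pointer (blue stripe) at the middle of the blue sector; positive counter-clockwise from above. Starts 1.9 to 2.7 rad clockwise of the sector (turn it counter-clockwise). Friction 0.03 N m. Its hidden catch notch is at an unknown angle within 0.4 rad either side of 0, new each time; once caught it has about 0.1 rad play; never twist it with over 3 N m
- press_b (a joint): how far the blue-striped dial is pressed down, m: 0 = fully up, 0.010 = bottom. Spring: 6 N at 0, 9 N at the bottom. A hidden rim spans 1.25 rad either side of the notch. Outside it the dial is up and turns freely but stops against the rim's end: hold it at least 0.0075 down to pass under
- ring_b_mark (a point): middle of the blue sector (0.55 rad either side) on top of the fixed black collar (100 mm across, 18 mm high) of the blue-striped dial, 44.5 mm from its axis; x outward. Under the rim the dial can be let go: it rides about 0.006 down against the rim, still turns, and springs fully up and locks at the notch (from within about 0.15 rad). Past the rim's other end it springs up too: wrong
- dial_b_grip (a point): centre of the blue-striped dial's upright grip bar, 60 mm long, 16 mm thick, 34 mm high, on a round cap 76 mm across whose top is 17 mm below this point (cap 7 mm thick, its underside 10 mm above the collar when up); x along the bar to the pointer end, z up the turning axis. Moves down with the press
- platform_top (a point): centre of the top of the sprung round steel platform, 100 mm across, on the dispenser's deck (the deck is 45 mm above the tatami; the platform's top stands 20 mm above the deck when empty); z up. The dispenser is a fixed white box 200 x 350 x 45 mm, the platform beside the two dials, its axis at least 115 mm from the nearest dial's axis
- platform (a joint): how far the platform has sunk, m: 0 when empty, 0.017 at the bottom; spring 290 N/m, so the cup alone sinks it by 0.008 to 0.013
- cup_center (a point): centre, half-way up, of the matte black ceramic cup, 62 mm across at the rim and narrower at the foot, 82 mm high, 0.25 to 0.37 kg, standing upright on the bamboo board (board 14 mm high); z up. At least 25 mm free all round it
- organizer: clear plastic weekly pill organizer, 200 mm long (y) x 46 x 28 mm, on the board; origin centre of underside. Bystander
- splitter: stainless pill splitter, 92 mm long (y) x 44 x 30 mm, on the board; origin centre of underside. Bystander
- jar: glass jar 72 mm across, 66 mm high, with a white dosing cup inside, on the board; origin centre of underside. Bystander
- canister: green tea canister with brass lid, 78 mm across, 118 mm high; origin centre of underside. Bystander
Things that resemble listed ones, but are neither listed nor needed, are in the scene too. What is meant by the part that bears cup_center is not blue or turquoise, and is the smaller of those in its own colour.

How it is judged:
On the way, in this order (a step that is already met when the one before it is completed fails the run):
1. both dials have caught: pointer in its sector and sprung fully up (value of joint dial_a between -0.55 and 0.55 rad and value of joint each of press_a, press_b below 0.0025 m and value of joint dial_b between -0.55 and 0.55 rad), for 0.2 s.
2. the cup stands on the platform, which has sunk (horizontal distance between cup_center and platform_top below 0.025 m and angle between cup_center's own z axis and vertical below 0.12 rad and z of cup_center in the frame of platform_top between 0.034 and 0.046 m and value of joint platform above 0.006 m), for 0.2 s.
At the end, for the whole second after the job is handed in: Both dials are within 0.55 rad of the middle of their own sectors and fully up (within 2.5 mm); the cup stands upright (within 0.12 rad) at rest on the platform within 25 mm of its middle, and the platform has sunk by more than 6 mm (all of step 1 and all of step 2 and velocity of joint platform between -0.02 and 0.02 m/s); the robot touches nothing.
It fails at once if a bystander (organizer, splitter, jar or tea canister) is shifted by more than 30 mm (distance of any of organizer, splitter, jar, canister from where it was at the start of the episode above 0.03 m).
It fails at once if a dial is forced against its catch with over 100 N (a twist of 3 N m) (contact force between dial_a and gate_a above 100 N or contact force between dial_b and gate_b above 100 N).
It fails at once if the cup is knocked over (angle between cup_center's own z axis and vertical above 0.8 rad).
It fails at once if the cup is dropped onto the platform (platform driven down faster than 0.4 m/s) (velocity of joint platform above 0.4 m/s).
It also fails if it takes over 72 s, if anything falls off the work surface, if the arm or the gripper's body presses on something with over 40 N, if the wrist force passes 120 N, or if a joint passes its speed limit or range.

## Working session

There is one attempt and no reset: what is moved stays moved. The work goes in short steps, Python scripts to look and compute and a tool call to move; the robot and the scene stay as the last step left them, time stands still between calls to the robot, and variables do not carry over. Pictures are saved under pics/ and viewed, at most 10 in all, crops included, and the job is handed in when it is done.

Besides the shell and the picture viewer there is one more tool, called after ">>>" as name(argument=value, ...), one argument or row to a line, values as JSON. play_rows: Moves the arm, as the interface text tells. Its arguments: {"type":"object","properties":{"rows":{"type":"array"},"squeeze":{"type":"number"}},"required":["rows"]}

```bash
mkdir -p pics
cat > h.py <<'E'
import numpy as np, cv2
from cell import robot, optics
def world(name, depth=None, uv=None, z=None):
    pass
def ray(name,u,v):
    m=optics.camera_model(name); R=np.array(m["rotation"]); o=np.array(m["origin"])
    d=R@np.array([(u-m["cx"])/m["fx"],-(v-m["cy"])/m["fy"],-1.0]); return o,d
def plane(name,u,v,z):
    o,d=ray(name,u,v); return o+d*(z-o[2])/d[2]
def pt(name,u,v,D):
    o,d=ray(name,u,v); return o+d*D[int(round(v)),int(round(u))]
E
python3 - <<'E'
from h import *
for n in("top","side"):
    p,d=optics.read_camera(n); np.savez(f"pics/{n}0.npz",p=p,d=d)
    cv2.imwrite(f"pics/{n}0.png",p[:,:,::-1]); m=optics.camera_model(n);print(n,{k:np.round(v,3).tolist() for k,v in m.items() if not isinstance(v,str)})
print(robot.observe())
E
```

```text
top {'fx': 396.803, 'fy': 396.803, 'cx': 275.243, 'cy': 206.635, 'origin': [0.39, -0.027, 0.945], 'rotation': [0.174, -0.031, -1.571]}
side {'fx': 414.669, 'fy': 414.669, 'cx': 276.568, 'cy': 207.426, 'origin': [0.405, 0.736, 0.923], 'rotation': [0.756, 0.011, -3.023]}
{'time': 0.1, 'qpos': array([-1.37103219e+00,  3.42637716e-01,  1.52488425e+00,  7.77860414e-06,
        1.27539362e+00, -1.45986854e-01]), 'qvel': array([-0.00109395, -0.00112119, -0.00256602,  0.00150247,  0.00069983,
       -0.00127307]), 'joint_efforts': array([ 1.71360960e-03, -4.32003808e+01, -2.44692975e+01,  7.20016309e-02,
        5.25605085e-02, -3.66943323e-05]), 'tool_pos': array([ 0.17788933, -0.49360202,  0.2431354 ]), 'tool_rot': array([-3.14028488e+00, -1.99804211e-04,  3.45748589e-01]), 'contact_force': array([0.42877613, 0.2300846 , 0.37838451]), 'torque': array([ 0.00314642, -0.03740865,  0.01983929]), 'grip_force': 0.0, 'opening': 0.0920359585406094}
```

```bash
sed -i 's/R=np.array(m\["rotation"\])/R=Rot.from_euler("xyz",m["rotation"]).as_matrix()/; 1s/$/\nfrom scipy.spatial.transform import Rotation as Rot/' h.py; sed -i '/^def world/,+1d' h.py
python3 -c "
from h import *
print(optics.camera_model('top').keys()); print(plane('top',275,206,0),plane('side',275,206,0))"
```

```text
dict_keys(['fx', 'fy', 'cx', 'cy', 'origin', 'rotation'])
[ 0.55782373 -0.05606364  0.        ] [ 0.52335408 -0.13278619  0.        ]
```

View pics/top0.png

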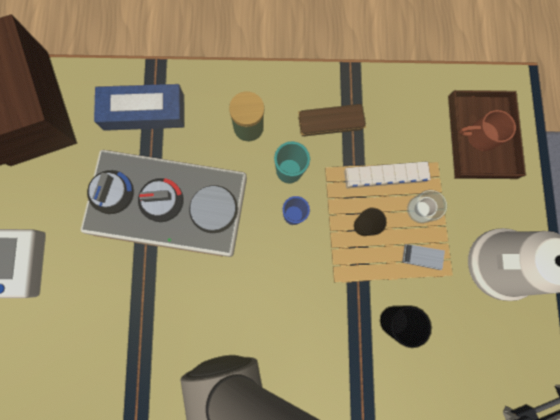

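View pics/side0.png

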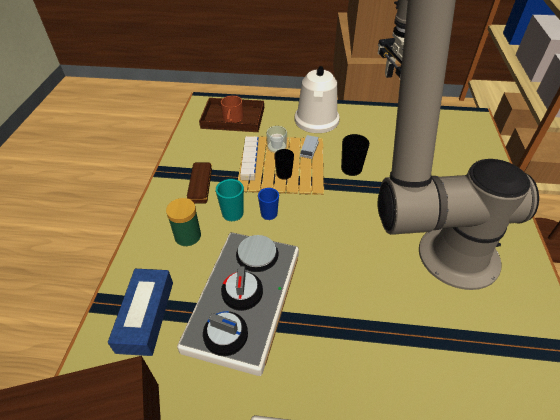

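Run:
```python
from h import *
a=np.load("pics/top0.npz"); b=np.load("pics/side0.npz")
c1=cv2.resize(a["p"][140:260,70:255,::-1],None,fx=4.3,fy=4.3,interpolation=cv2.INTER_CUBIC)
cv2.imwrite("pics/c1.png",c1)
c2=cv2.resize(b["p"][225:375,175:305,::-1],None,fx=4,fy=4,interpolation=cv2.INTER_CUBIC)
c3=cv2.resize(b["p"][125:195,230:330,::-1],None,fx=2.6,fy=2.6,interpolation=cv2.INTER_CUBIC)
o=np.zeros((600,800,3),np.uint8); o[:,:520]=c2; o[:c3.shape[0],530:530+c3.shape[1]]=c3[:,:270]
cv2.imwrite("pics/c2.png",o)
for n,s in(("top",a),("side",b)):
    hsv=cv2.cvtColor(s["p"],cv2.COLOR_RGB2HSV); D=s["d"]
    box=(70,255,140,260) if n=="top" else (175,305,225,375)
    for nm,lo,hi in(("red",0,8),("red2",170,180),("blue",105,130)):
        m=cv2.inRange(hsv,(lo,130,70),(hi,255,255)); k=np.zeros_like(m); k[box[2]:box[3],box[0]:box[1]]=1; m*=k
        c,l,st,ce=cv2.connectedComponentsWithStats(m)
        for i in range(1,c):
            if st[i,4]>5:
                ys,xs=np.nonzero(l==i); P=np.array([pt(n,x,y,D) for x,y in zip(xs,ys)])
                print(n,nm,st[i],ce[i].round(1),np.median(P,0).round(4),"zrange",P[:,2].min().round(3),P[:,2].max().round(3))
```

```text
top red [164 179  17  16  90] [173.3 185.9] [0.5923 0.1741 0.0641] zrange 0.061 0.069
top red [139 194  14   3  32] [145.1 194.8] [0.5597 0.2229 0.1155] zrange 0.062 0.118
top blue [118 173  13  18  67] [125.5 180.9] [0.6023 0.2809 0.0644] zrange 0.061 0.067
top blue [ 95 192   3   6   6] [ 96.2 194.5] [0.5598 0.3242 0.1152] zrange 0.115 0.118
side red [223 274   9  11  24] [226.  279.4] [0.6052 0.1868 0.0637] zrange 0.042 0.067
side red [238 276   4  12  32] [239.2 281.7] [0.5616 0.222  0.1148] zrange 0.111 0.118
side red [239 295   3   4   9] [239.7 296.3] [0.5598 0.2384 0.0807] zrange 0.077 0.082
side blue [220 311   9   2  11] [224.2 311.5] [0.5923 0.2709 0.0636] zrange 0.047 0.065
side blue [207 319   3   4   7] [208.1 320.6] [0.6222 0.3007 0.064 ] zrange 0.046 0.105
side blue [222 319  14   7  40] [228.5 322. ] [0.5653 0.3236 0.1151] zrange 0.111 0.118
side blue [236 331   5   4  12] [237.8 332.6] [0.5471 0.3286 0.0806] zrange 0.078 0.082
```

View pics/c1.png

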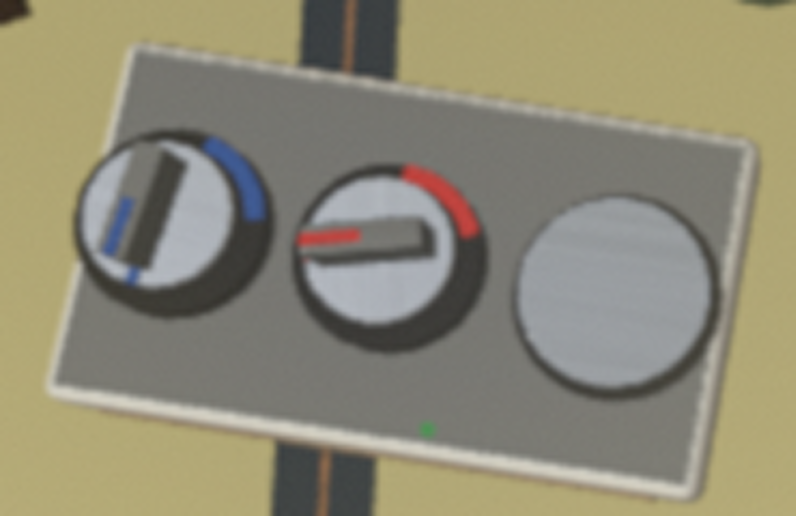

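View pics/c2.png

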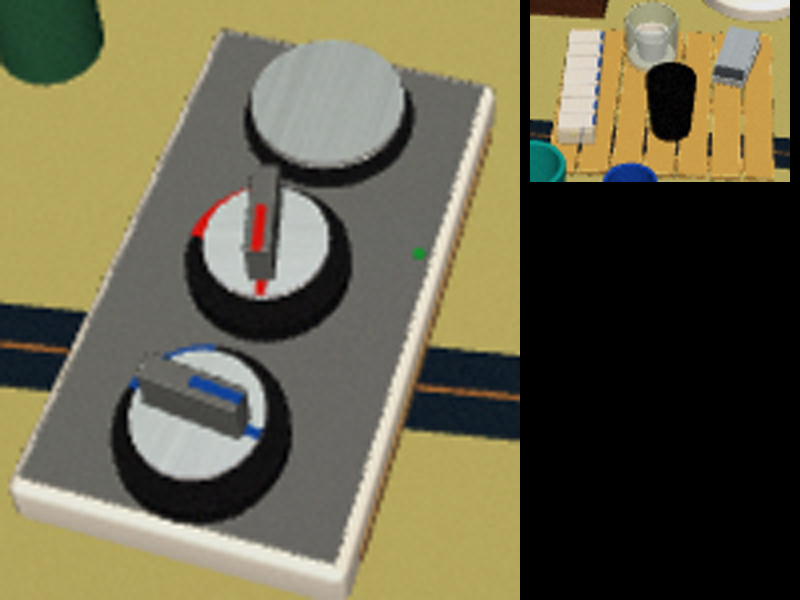

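The crops show: the chosen small black cup stands on the board at top (370,222) / side (285,164). Other candidates were the large black cup at top (410,325), the blue one (295,210) and the turquoise one (292,160). The dials are at top (108,190) for blue and (158,198) for red, and the platform at (213,208).

```bash
cat >> h.py <<'E'
def cloud(name,D):
    m=optics.camera_model(name); R=Rot.from_euler("xyz",m["rotation"]).as_matrix()
    v,u=np.mgrid[:420,:560]; c=np.stack([(u-m["cx"])/m["fx"],-(v-m["cy"])/m["fy"],-np.ones(u.shape)],-1)*D[...,None]
    W=c@R.T+np.array(m["origin"]); W[D<=0]=np.nan; return W
def circ(xy):
    (x,y),r=cv2.minEnclosingCircle(xy.astype(np.float32)); return round(x,4),round(y,4),round(r,4)
E
cat > meas.py <<'E'
from h import *
import sys
def go(tag,save=True):
    for n in("top","side"):
        if tag=="0": s=np.load(f"pics/{n}0.npz"); p,d=s["p"],s["d"]
        else: p,d=optics.read_camera(n)
        W=cloud(n,d); hsv=cv2.cvtColor(p,cv2.COLOR_RGB2HSV)
        red=((hsv[...,0]<8)|(hsv[...,0]>172))&(hsv[...,1]>110); blue=(hsv[...,0]>105)&(hsv[...,0]<130)&(hsv[...,1]>110)
        for nm,c0,col in(("a",(.565,.195),red),("b",(.565,.31),blue)):
            r=np.hypot(W[...,0]-c0[0],W[...,1]-c0[1]); near=r<0.056
            top=near&(W[...,2]>.100)&(W[...,2]<.13); cap=near&(abs(W[...,2]-.079)<.004)
            (cx,cy),(w,h),ang=cv2.minAreaRect(W[top][:,:2].astype(np.float32))
            M=W[top][:,:2].mean(0); u=np.linalg.svd(W[top][:,:2]-M,full_matrices=False)[2][0]
            st=W[col&top][:,:2].mean(0)-M; u=u*np.sign(u@st); 
            print(n,nm,"bar",np.round([cx,cy],4),"size",np.round([w,h],3),"z",np.percentile(W[top][:,2],[50,95]).round(4),"yaw",round(np.arctan2(u[1],u[0]),3),"capz",np.median(W[cap][:,2]).round(4),"cap",circ(W[cap][:,:2]))
            s=W[col&near&(W[...,2]<.07)&(W[...,2]>.058)]; s=s[:,:2]
            if len(s): print("   sector yaws",np.round(np.percentile(np.arctan2(s[:,1]-cy,s[:,0]-cx),[3,50,97]),3))
        pl=(abs(W[...,2]-.065)<.004)&(np.hypot(W[...,0]-.55,W[...,1]-.09)<.07)&(hsv[...,1]<60)&(hsv[...,2]>110)
        print(n,"platform",circ(W[pl][:,:2]),np.median(W[pl],0).round(4))
        u,v=(370,222) if n=="top" else (285,164); 
        c0=W[v-12:v+12,u-12:u+12].reshape(-1,3); c0=c0[(c0[:,2]>.02)]
        cc=np.median(c0[:,:2],0); q=(np.hypot(W[...,0]-cc[0],W[...,1]-cc[1])<.055)&(hsv[...,2]<50)&(W[...,2]>.03)
        rim=q&(W[...,2]>.088); print(n,"cup",circ(W[q][:,:2]),"zmax",np.percentile(W[q][:,2],[2,98]).round(4),"rim",circ(W[rim][:,:2]),rim.sum())
if __name__=="__main__": go(sys.argv[1])
E
python3 meas.py 0
```

```text
top a bar [0.5615 0.2042] size [0.017 0.06 ] z [0.1142 0.1168] yaw 1.66 capz 0.0804 cap (0.5616, 0.2045, 0.0381)
   sector yaws [-1.296 -0.76  -0.168]
top b bar [0.5791 0.3176] size [0.017 0.06 ] z [0.114  0.1167] yaw 2.875 capz 0.0803 cap (0.5797, 0.318, 0.0385)
   sector yaws [-1.518 -1.021 -0.45 ]
top platform (0.5433, 0.0861, 0.0501) [0.5428 0.0862 0.0656]
top cup (0.5072, -0.2646, 0.0285) zmax [0.0329 0.0977] rim (0.5072, -0.2646, 0.0285) 50
side a bar [0.5622 0.2067] size [0.017 0.061] z [0.1139 0.1167] yaw 1.649 capz 0.08 cap (0.5625, 0.2073, 0.0383)
   sector yaws [-0.874 -0.416 -0.173]
side b bar [0.5803 0.3208] size [0.017 0.06 ] z [0.1134 0.1165] yaw 2.88 capz 0.08 cap (0.5802, 0.3194, 0.0388)
   sector yaws [-1.525 -1.336 -1.028]
side platform (0.5431, 0.0885, 0.0507) [0.5437 0.0906 0.065 ]
side cup (0.5077, -0.2624, 0.033) zmax [0.033  0.0978] rim (0.5075, -0.2624, 0.0329) 115
```

```bash
cat >> h.py <<'E'
def to(x,y,z,yaw):
    s=robot.observe(); R=Rot.from_euler("xyz",s["tool_rot"]); p=R.inv().apply(np.array([x,y,z])-s["tool_pos"])*100
    w=(R.inv()*Rot.from_euler("xyz",[np.pi,0,yaw])).as_rotvec()
    print("cm",p.round(2).tolist(),"w",w.round(3).tolist(),"q",s["qpos"].round(3).tolist())
E
python3 -c "
from h import *
to(.562,.2053,.20,1.655)"
```

```text
cm [59.82, -52.73, 4.39] w [-0.001, -0.001, -1.309] q [-1.371, 0.343, 1.525, 0.0, 1.275, -0.146]
```

>>> play_rows(
  rows=[
    [15,-13.2,0,0,0,-0.33,0.6],
    [30,-26.4,0,0,0,-0.65,0.6],
    [45,-40,2,0,0,-1,0.6],
    [59.82,-52.73,4.39,0,0,-1.309,0.6],
    [59.82,-52.73,4.39,0,0,-1.309,0.6],
    [59.82,-52.73,4.39,0,0,-1.309,0.6],
    [59.82,-52.73,4.39,0,0,-1.309,0.6],
    [59.82,-52.73,4.39,0,0,-1.309,0.6],
    [59.82,-52.73,4.39,0,0,-1.309,0.6],
    [59.82,-52.73,4.39,0,0,-1.309,0.6],
    [59.82,-52.73,4.39,0,0,-1.309,0.6],
    [59.82,-52.73,4.39,0,0,-1.309,0.6],
    [59.82,-52.73,4.39,0,0,-1.309,0.6],
    [59.82,-52.73,4.39,0,0,-1.309,0.6],
    [59.82,-52.73,4.39,0,0,-1.309,0.6],
    [59.82,-52.73,4.39,0,0,-1.309,0.6],
    [59.82,-52.73,4.39,0,0,-1.309,0.6],
    [59.82,-52.73,4.39,0,0,-1.309,0.6],
    [59.82,-52.73,4.39,0,0,-1.309,0.6],
    [59.82,-52.73,4.39,0,0,-1.309,0.6],
  ],
  squeeze=15,
)

```text
time: 2.1
tool_pos: [0.5617, 0.2037, 0.2001]
tool_rot: [-3.142, 0.0, 1.653]
contact_force: [0.7, -0.5, -0.5]
opening: 0.0547
grip_force: 0.0
```

```bash
python3 -c "
from h import *
to(.562,.2055,.10,1.655)"
```

```text
cm [0.18, 0.04, 10.01] w [-0.0, 0.0, -0.002] q [0.22, 0.51, 1.381, -0.0, 1.251, 0.137]
```

>>> play_rows(
  rows=[
    [0.15,0.03,5,0,0,0,0.5],
    [0.15,0.03,9,0,0,0,0.5],
    [0.15,0.03,10.1,0,0,0,0.5],
    [0.15,0.03,10.1,0,0,0,0.5],
    [0.15,0.03,10.1,0,0,0,0.1],
    [0.15,0.03,10.1,0,0,0,0.1],
    [0.15,0.03,10.1,0,0,0,0.1],
    [0.15,0.03,10.1,0,0,0,0.1],
    [0.15,0.03,10.1,0,0,0,0.1],
  ],
  squeeze=15,
)

```text
time: 3.0
tool_pos: [0.5618, 0.2065, 0.0995]
tool_rot: [-3.141, 0.0, 1.655]
contact_force: [-4.2, -0.8, 6.8]
opening: 0.0156
grip_force: 15.0
```

>>> play_rows(
  rows=[
    [0,0,0.4,0,0,0,0.1],
    [0,0,0.8,0,0,0,0.1],
    [0,0,0.95,0,0,0,0.1],
    [0,0,0.95,0,0,0,0.1],
  ],
)

```text
time: 3.4
tool_pos: [0.5618, 0.2065, 0.0902]
tool_rot: [-3.141, 0.0, 1.655]
contact_force: [-5.4, -1.2, 8.8]
opening: 0.0157
grip_force: 15.0
```

```bash
python3 meas.py 1 | grep " a "; python3 -c "
from h import *
s=robot.observe();print(s['contact_force'],s['torque'],s['tool_pos'])"
```

```text
top a bar [0.5681 0.186 ] size [0.029 0.013] z [0.1047 0.1092] yaw nan capz 0.0799 cap (0.5636, 0.1787, 0.0085)
side a bar [0.5637 0.2138] size [0.036 0.045] z [0.1049 0.1181] yaw 1.884 capz 0.0786 cap (0.5616, 0.2266, 0.0188)
[-3.83242191 -1.64331516 10.22547362] [-0.16206269  0.76616259 -0.01802929] [0.56178936 0.20651885 0.09037846]meas.py:14: RuntimeWarning: Mean of empty slice.
  st=W[col&top][:,:2].mean(0)-M; u=u*np.sign(u@st);
  ret = um.true_divide(
```

>>> play_rows(
  rows=[
    [0,0,0,0,0,0.15,0.1],
    [0,0,0,0,0,0.3,0.1],
    [0,0,0,0,0,0.45,0.1],
    [0,0,0,0,0,0.6,0.1],
    [0,0,0,0,0,0.75,0.1],
    [0,0,0,0,0,0.9,0.1],
    [0,0,0,0,0,1.05,0.1],
    [0,0,0,0,0,1.2,0.1],
    [0,0,0,0,0,1.35,0.1],
    [0,0,0,0,0,1.5,0.1],
    [0,0,0,0,0,1.65,0.1],
    [0,0,0,0,0,1.75,0.1],
    [0,0,0,0,0,1.75,0.1],
    [0,0,0,0,0,1.75,0.1],
  ],
)

```text
time: 4.9
tool_pos: [0.5623, 0.206, 0.0906]
tool_rot: [3.141, -0.001, -0.095]
contact_force: [-2.9, -2.5, 8.8]
opening: 0.0161
grip_force: 15.0
```

```bash
python3 -c "
from h import *
s=robot.observe();print(s['contact_force'],s['torque'],s['tool_pos'])"
```

```text
[-2.92716996 -2.51751272  8.7798072 ] [-0.53184694  0.71255909  0.01355102] [0.5622838  0.20600438 0.09057453]
```

>>> play_rows(
  rows=[
    [0,0,-0.4,0,0,0,0.1],
    [0,0,-0.9,0,0,0,0.1],
    [0,0,-0.9,0,0,0,0.1],
    [0,0,-0.9,0,0,0.06,0.1],
    [0,0,-0.9,0,0,0.12,0.1],
    [0,0,-0.9,0,0,0.18,0.1],
    [0,0,-0.9,0,0,0.24,0.1],
    [0,0,-0.9,0,0,0.24,0.1],
  ],
  squeeze=5,
)

```text
time: 5.7
tool_pos: [0.5626, 0.2063, 0.0983]
tool_rot: [3.142, -0.001, -0.335]
contact_force: [0.8, -2.4, -2.5]
opening: 0.0202
grip_force: 5.6
```

```bash
cat > st.py <<'E'
from h import *
s=robot.observe();print(s['time'],s['contact_force'].round(2),s['torque'].round(3),s['tool_pos'].round(4),s['tool_rot'][2].round(3),s['opening'].round(4),s['qpos'][5].round(3))
for n in("top","side"):
    p,d=optics.read_camera(n); W=cloud(n,d)
    for c0 in((.562,.2055),(.580,.319)):
        r=np.hypot(W[...,0]-c0[0],W[...,1]-c0[1]); z=W[...,2]
        cap=(r<.037)&(z>.066)&(z<.084)
        k=[round(float(np.median(z[(r<.034)&(z>lo)&(z<hi)])),4) if ((r<.034)&(z>lo)&(z<hi)).sum()>4 else None for lo,hi in((.066,.086),(.100,.118))]
        print(n,c0,"cap z, bar top z",k,cap.sum())
E
python3 st.py
```

```text
Traceback (most recent call last):
  File "st.py", line 2, in <module>
    s=robot.observe();print(s['time'],s['contact_force'].round(2),s['torque'].round(3),s['tool_pos'].round(4),s['tool_rot'][2].round(3),s['opening'].round(4),s['qpos'][5].round(3))
                                                                                                                                        ^^^^^^^^^^^^^^^^^^
AttributeError: 'float' object has no attribute 'round'
```

```bash
sed -i "s/s\['opening'\].round(4)/round(s['opening'],4)/" st.py; python3 st.py
```

```text
5.7 [ 0.84 -2.36 -2.51] [-0.321 -0.22   0.107] [0.5626 0.2063 0.0983] -0.335 0.0202 2.13
top (0.562, 0.2055) cap z, bar top z [0.0745, None] 135
top (0.58, 0.319) cap z, bar top z [0.0806, 0.1142] 86
side (0.562, 0.2055) cap z, bar top z [0.0746, 0.107] 221
side (0.58, 0.319) cap z, bar top z [0.0802, 0.1134] 487
```

>>> play_rows(
  rows=[
    [0,0,0,0,0,0,0.2],
    [0,0,0,0,0,0,0.2],
    [0,0,0,0,0,0.05,0.2],
    [0,0,0,0,0,0.1,0.2],
    [0,0,0,0,0,0.1,0.2],
  ],
  squeeze=30,
)

```text
time: 6.3
tool_pos: [0.5622, 0.2063, 0.0985]
tool_rot: [3.141, -0.0, -0.435]
contact_force: [-0.1, -2.3, -0.2]
opening: 0.0182
grip_force: 1.2
```

```bash
python3 st.py
```

```text
6.3 [-0.12 -2.28 -0.2 ] [-0.359 -0.022 -0.045] [0.5622 0.2063 0.0985] -0.435 0.0182 2.23
top (0.562, 0.2055) cap z, bar top z [0.0744, None] 115
top (0.58, 0.319) cap z, bar top z [0.0809, 0.114] 107
side (0.562, 0.2055) cap z, bar top z [0.0749, 0.1069] 242
side (0.58, 0.319) cap z, bar top z [0.0801, 0.1133] 490
```

>>> play_rows(
  rows=[
    [0,0,0,0,0,0.04,0.2],
    [0,0,0,0,0,0.08,0.2],
    [0,0,0,0,0,0.12,0.2],
    [0,0,0,0,0,0.16,0.2],
    [0,0,0,0,0,0.2,0.2],
    [0,0,0,0,0,0.2,0.2],
  ],
)

```text
time: 7.0
tool_pos: [0.5622, 0.2062, 0.0982]
tool_rot: [3.141, -0.0, -0.634]
contact_force: [-0.1, -2.4, -1.2]
opening: 0.0188
grip_force: 1.5
```

```bash
python3 st.py
```

```text
7.0 [-0.14 -2.42 -1.17] [-0.533  0.012  0.075] [0.5622 0.2062 0.0982] -0.634 0.0188 2.429
top (0.562, 0.2055) cap z, bar top z [0.0746, None] 103
top (0.58, 0.319) cap z, bar top z [0.0807, 0.1137] 114
side (0.562, 0.2055) cap z, bar top z [0.0744, 0.1073] 284
side (0.58, 0.319) cap z, bar top z [0.0802, 0.1135] 484
```

>>> play_rows(
  rows=[
    [0,0,0,0,0,0.04,0.2],
    [0,0,0,0,0,0.08,0.2],
    [0,0,0,0,0,0.12,0.2],
    [0,0,0,0,0,0.16,0.2],
    [0,0,0,0,0,0.2,0.2],
    [0,0,0,0,0,0.2,0.2],
  ],
)

```text
time: 7.7
tool_pos: [0.5621, 0.2066, 0.0984]
tool_rot: [-3.142, 0.0, -0.834]
contact_force: [0.0, -1.6, -0.0]
opening: 0.0182
grip_force: 1.0
```

```bash
python3 st.py
```

```text
7.7 [ 0.02 -1.62 -0.03] [-0.203  0.113  0.038] [0.5621 0.2066 0.0984] -0.834 0.0182 2.629
top (0.562, 0.2055) cap z, bar top z [0.0804, None] 110
top (0.58, 0.319) cap z, bar top z [0.0808, 0.1137] 110
side (0.562, 0.2055) cap z, bar top z [0.0804, 0.1113] 252
side (0.58, 0.319) cap z, bar top z [0.0802, 0.1135] 487
```

Dial a has caught: its cap is at 80.4 mm, fully up. Release it and go to dial b.

>>> play_rows(
  rows=[
    [0,0,0,0,0,-0.06,0.25],
    [0,0,0,0,0,-0.06,0.5],
    [0,0,0,0,0,-0.06,0.5],
    [0,0,-4,0,0,-0.06,0.5],
    [0,0,-8,0,0,-0.06,0.5],
    [0,0,-8,0,0,-0.06,0.5],
  ],
  squeeze=15,
)

```text
time: 8.4
tool_pos: [0.5652, 0.2074, 0.1843]
tool_rot: [-3.132, -0.006, -0.776]
contact_force: [0.9, -0.5, 0.6]
opening: 0.046
grip_force: 0.0
```

```bash
python3 meas.py 2 | grep -v cup; python3 -c "
from h import *
to(.580,.319,.16,-0.264)"
```

```text
cm [-6.69, -9.11, 2.18] w [-0.005, -0.005, -0.512] q [0.224, 0.528, 1.404, 0.0, 1.203, 2.571]meas.py:13: RuntimeWarning: Mean of empty slice.
  M=W[top][:,:2].mean(0); u=np.linalg.svd(W[top][:,:2]-M,full_matrices=False)[2][0]
  ret = um.true_divide(
Traceback (most recent call last):
  File "meas.py", line 24, in <module>
    if __name__=="__main__": go(sys.argv[1])
                             ~~^^^^^^^^^^^^^
  File "meas.py", line 13, in go
    M=W[top][:,:2].mean(0); u=np.linalg.svd(W[top][:,:2]-M,full_matrices=False)[2][0]
                              ~~~~~~~~~~~~~~~~~~~~~~~~~~~~~~~~~~~~~~~~~~~~~~~~~~~~^^^
IndexError: index 0 is out of bounds for axis 0 with size 0
```

>>> play_rows(
  rows=[
    [-3.3,-4.5,1,0,0,-0.15,0.5],
    [-6.6,-9.1,2.2,0,0,-0.3,0.5],
    [-6.6,-9.1,2.2,0,0,-0.45,0.5],
    [-6.6,-9.1,2.2,0,0,-0.512,0.5],
    [-6.6,-9.1,2.2,0,0,-0.512,0.5],
    [-6.6,-9.1,2.2,0,0,-0.512,0.5],
    [-6.6,-9.1,2.2,0,0,-0.512,0.5],
  ],
)

```text
time: 9.15
tool_pos: [0.5787, 0.3171, 0.156]
tool_rot: [3.141, 0.0, -0.265]
contact_force: [-0.8, -0.6, -0.4]
opening: 0.0459
grip_force: 0.0
```

```bash
sed -i 's/    for n in("top","side"):/&\n      try:/' /dev/null; python3 -c "
from h import *
to(.580,.3193,.099,-0.264)"; python3 st.py
```

```text
cm [0.07, -0.25, 5.7] w [0.0, 0.0, -0.001] q [0.385, 0.661, 1.235, -0.0, 1.246, 2.222]
9.15 [-0.81 -0.6  -0.38] [ 0.005 -0.03   0.015] [0.5787 0.3171 0.156 ] -0.265 0.0459 2.222
top (0.562, 0.2055) cap z, bar top z [0.0806, 0.1141] 546
top (0.58, 0.319) cap z, bar top z [0.0805, 0.1113] 69
side (0.562, 0.2055) cap z, bar top z [0.0801, 0.1125] 241
side (0.58, 0.319) cap z, bar top z [0.0804, 0.1135] 360sed: couldn't edit /dev/null: not a regular file
```

Dial a is up (bar top at 114 mm). Descend on b, grip, and press.

>>> play_rows(
  rows=[
    [0.07,-0.22,3,0,0,0,0.5],
    [0.07,-0.22,5.5,0,0,0,0.5],
    [0.07,-0.22,5.7,0,0,0,0.5],
    [0.07,-0.22,5.7,0,0,0,0.5],
    [0.07,-0.22,5.7,0,0,0,0.1],
    [0.07,-0.22,5.7,0,0,0,0.1],
    [0.07,-0.22,5.7,0,0,0,0.1],
    [0.07,-0.22,5.7,0,0,0,0.1],
    [0.07,-0.22,6.1,0,0,0,0.1],
    [0.07,-0.22,6.5,0,0,0,0.1],
    [0.07,-0.22,6.65,0,0,0,0.1],
    [0.07,-0.22,6.65,0,0,0,0.1],
  ],
  squeeze=15,
)

```text
time: 10.45
tool_pos: [0.5804, 0.3195, 0.091]
tool_rot: [-3.141, -0.001, -0.263]
contact_force: [-2.3, -2.6, 8.9]
opening: 0.0157
grip_force: 15.0
```

```bash
python3 st.py
```

```text
10.45 [-2.26 -2.62  8.89] [-0.379  0.41   0.076] [0.5804 0.3195 0.091 ] -0.263 0.0157 2.222
top (0.562, 0.2055) cap z, bar top z [0.0806, 0.1141] 526
top (0.58, 0.319) cap z, bar top z [0.0723, 0.1035] 96
side (0.562, 0.2055) cap z, bar top z [0.0802, None] 116
side (0.58, 0.319) cap z, bar top z [0.0725, 0.1056] 238
```

>>> play_rows(
  rows=[
    [0,0,0.08,0,0,-0.1,0.1],
    [0,0,0.08,0,0,-0.25,0.1],
    [0,0,0.08,0,0,-0.4,0.1],
    [0,0,0.08,0,0,-0.55,0.1],
    [0,0,0.08,0,0,-0.7,0.1],
    [0,0,0.08,0,0,-0.85,0.1],
    [0,0,0.08,0,0,-1.0,0.1],
    [0,0,0.08,0,0,-1.15,0.1],
    [0,0,0.08,0,0,-1.3,0.1],
    [0,0,0.08,0,0,-1.45,0.1],
    [0,0,0.08,0,0,-1.6,0.1],
    [0,0,0.08,0,0,-1.75,0.1],
    [0,0,0.08,0,0,-1.75,0.1],
    [0,0,0.08,0,0,-1.75,0.1],
  ],
)

```text
time: 11.95
tool_pos: [0.5797, 0.3203, 0.0904]
tool_rot: [3.141, -0.001, 1.487]
contact_force: [-4.1, 1.6, 9.2]
opening: 0.0162
grip_force: 15.0
```

```bash
python3 st.py
```

```text
11.95 [-4.12  1.58  9.19] [0.173 0.743 0.036] [0.5797 0.3203 0.0904] 1.487 0.0162 0.472
top (0.562, 0.2055) cap z, bar top z [0.0805, 0.114] 540
top (0.58, 0.319) cap z, bar top z [0.072, 0.1054] 289
side (0.562, 0.2055) cap z, bar top z [0.0803, 0.1136] 171
side (0.58, 0.319) cap z, bar top z [0.0716, 0.1051] 315
```

>>> play_rows(
  rows=[
    [0,0,-0.4,0,0,0,0.2],
    [0,0,-0.85,0,0,0,0.2],
    [0,0,-0.85,0,0,-0.08,0.2],
    [0,0,-0.85,0,0,-0.14,0.2],
    [0,0,-0.85,0,0,-0.18,0.2],
    [0,0,-0.85,0,0,-0.22,0.2],
    [0,0,-0.85,0,0,-0.26,0.2],
    [0,0,-0.85,0,0,-0.3,0.2],
    [0,0,-0.85,0,0,-0.3,0.2],
  ],
  squeeze=30,
)

```text
time: 12.95
tool_pos: [0.5797, 0.3197, 0.0976]
tool_rot: [-3.141, -0.0, 1.787]
contact_force: [-1.9, 0.7, 1.0]
opening: 0.0186
grip_force: 0.9
```

```bash
python3 st.py
```

```text
12.95 [-1.91  0.74  1.03] [ 0.099  0.188 -0.009] [0.5797 0.3197 0.0976] 1.787 0.0186 0.172
top (0.562, 0.2055) cap z, bar top z [0.0805, 0.1139] 539
top (0.58, 0.319) cap z, bar top z [0.0746, 0.1077] 261
side (0.562, 0.2055) cap z, bar top z [0.0803, 0.1133] 100
side (0.58, 0.319) cap z, bar top z [0.0743, 0.1076] 329
```

>>> play_rows(
  rows=[
    [0,0,-0.1,0,0,-0.04,0.2],
    [0,0,-0.1,0,0,-0.08,0.2],
    [0,0,-0.1,0,0,-0.12,0.2],
    [0,0,-0.1,0,0,-0.16,0.2],
    [0,0,-0.1,0,0,-0.2,0.2],
    [0,0,-0.1,0,0,-0.2,0.2],
  ],
)

```text
time: 13.65
tool_pos: [0.5797, 0.3194, 0.0978]
tool_rot: [-3.14, 0.0, 1.986]
contact_force: [-0.1, 0.5, -2.7]
opening: 0.0183
grip_force: 2.2
```

```bash
python3 st.py
```

```text
13.65 [-0.13  0.51 -2.7 ] [ 0.079 -0.007 -0.054] [0.5797 0.3194 0.0978] 1.986 0.0183 -0.027
top (0.562, 0.2055) cap z, bar top z [0.0806, 0.114] 536
top (0.58, 0.319) cap z, bar top z [0.0751, 0.1071] 203
side (0.562, 0.2055) cap z, bar top z [0.0806, 0.1139] 52
side (0.58, 0.319) cap z, bar top z [0.0745, 0.1078] 338
```

>>> play_rows(
  rows=[
    [0,0,0,0,0,-0.04,0.2],
    [0,0,0,0,0,-0.08,0.2],
    [0,0,0,0,0,-0.12,0.2],
    [0,0,0,0,0,-0.16,0.2],
    [0,0,0,0,0,-0.2,0.2],
    [0,0,0,0,0,-0.2,0.2],
  ],
)

```text
time: 14.35
tool_pos: [0.58, 0.3193, 0.0983]
tool_rot: [-3.141, 0.0, 2.186]
contact_force: [-0.3, 0.1, -0.8]
opening: 0.0184
grip_force: 0.6
```

```bash
python3 st.py
```

```text
14.35 [-0.31  0.06 -0.77] [-0.107  0.012 -0.054] [0.58   0.3193 0.0983] 2.186 0.0184 -0.227
top (0.562, 0.2055) cap z, bar top z [0.0806, 0.1141] 540
top (0.58, 0.319) cap z, bar top z [0.0751, 0.103] 121
side (0.562, 0.2055) cap z, bar top z [None, 0.1144] 6
side (0.58, 0.319) cap z, bar top z [0.0744, 0.1079] 339
```

>>> play_rows(
  rows=[
    [0,0,0,0,0,-0.04,0.2],
    [0,0,0,0,0,-0.08,0.2],
    [0,0,0,0,0,-0.12,0.2],
    [0,0,0,0,0,-0.16,0.2],
    [0,0,0,0,0,-0.2,0.2],
    [0,0,0,0,0,-0.2,0.2],
  ],
)

```text
time: 15.05
tool_pos: [0.5799, 0.3196, 0.0988]
tool_rot: [-3.142, 0.0, 2.386]
contact_force: [-2.2, 0.6, 0.9]
opening: 0.0188
grip_force: 1.0
```

```bash
python3 st.py
```

```text
15.05 [-2.22  0.63  0.93] [-0.014  0.227 -0.008] [0.5799 0.3196 0.0988] 2.386 0.0188 -0.427
top (0.562, 0.2055) cap z, bar top z [0.0805, 0.1139] 547
top (0.58, 0.319) cap z, bar top z [0.0808, None] 47
side (0.562, 0.2055) cap z, bar top z [None, 0.1153] 2
side (0.58, 0.319) cap z, bar top z [0.0802, 0.1126] 288
```

Dial b has caught. Release it and retreat towards the cup.

>>> play_rows(
  rows=[
    [0,0,0,0,0,0.06,0.25],
    [0,0,0,0,0,0.06,0.5],
    [0,0,0,0,0,0.06,0.5],
    [0,0,-4,0,0,0.06,0.5],
    [0,0,-9,0,0,0.06,0.5],
    [0,0,-14,0,0,0.06,0.5],
    [0,0,-14,0,0,0.06,0.6],
    [0,0,-14,0,0,0.06,0.6],
  ],
)

```text
time: 15.95
tool_pos: [0.5806, 0.3198, 0.2401]
tool_rot: [3.138, 0.001, 2.327]
contact_force: [0.1, 1.1, -0.7]
opening: 0.0542
grip_force: 0.0
```

```bash
python3 -c "
from h import *
to(.5075,-.2635,.22,1.571)"
```

```text
cm [-37.4, -45.36, 1.91] w [0.004, 0.0, 0.756] q [0.388, 0.604, 1.104, -0.0, 1.429, -0.369]
```

>>> play_rows(
  rows=[
    [-9,-11,0,0,0,0.15,0.85],
    [-18,-22,0,0,0,0.4,0.85],
    [-28,-34,1,0,0,0.6,0.85],
    [-37.4,-45.3,1.9,0,0,0.756,0.85],
    [-37.4,-45.3,1.9,0,0,0.756,0.85],
    [-37.4,-45.3,1.9,0,0,0.756,0.85],
    [-37.4,-45.3,1.9,0,0,0.756,0.85],
    [-37.4,-45.3,1.9,0,0,0.756,0.85],
    [-37.4,-45.3,1.9,0,0,0.756,0.85],
    [-37.4,-45.3,1.9,0,0,0.756,0.85],
    [-37.4,-45.3,1.9,0,0,0.756,0.85],
    [-37.4,-45.3,1.9,0,0,0.756,0.85],
    [-37.4,-45.3,1.9,0,0,0.756,0.85],
    [-37.4,-45.3,1.9,0,0,0.756,0.85],
    [-37.4,-45.3,1.9,0,0,0.756,0.85],
    [-37.4,-45.3,1.9,0,0,0.756,0.85],
    [-37.4,-45.3,1.9,0,0,0.756,0.85],
  ],
)

```text
time: 17.65
tool_pos: [0.5073, -0.2621, 0.2196]
tool_rot: [-3.142, -0.0, 1.573]
contact_force: [0.0, -0.0, 0.1]
opening: 0.0782
grip_force: 0.0
```

```bash
python3 st.py; python3 -c "
from h import *
to(.5075,-.2635,.073,1.571)
p,d=optics.read_camera('side'); q=p[100:240,200:400,::-1]; cv2.imwrite('pics/s1.png',cv2.resize(q,None,fx=3,fy=3))
t=np.load('pics/top0.npz'); W=cloud('top',t['d']); print('near cup: dist to nearest dark-free object by dir')
dx=W[...,0]-.5075; dy=W[...,1]+.2635; r=np.hypot(dx,dy); a=np.arctan2(dy,dx)
for k in range(12):
    m=(abs((a-k*np.pi/6+np.pi)%(2*np.pi)-np.pi)<.26)&(r>.036)&(r<.12)
    hi=m&(W[...,2]>.05); mid=m&(W[...,2]>.03); print(k*30, r[hi].min().round(3) if hi.any() else None, r[mid].min().round(3) if mid.any() else None)
"
```

```text
17.65 [ 0.02 -0.01  0.15] [-0.047 -0.106 -0.011] [ 0.5073 -0.2621  0.2196] 1.573 0.0782 -0.613
top (0.562, 0.2055) cap z, bar top z [0.0805, 0.114] 537
top (0.58, 0.319) cap z, bar top z [0.0808, 0.1139] 499
side (0.562, 0.2055) cap z, bar top z [0.0801, 0.1133] 412
side (0.58, 0.319) cap z, bar top z [0.0801, 0.1134] 571
cm [-0.1, 0.02, 14.67] w [0.0, 0.0, 0.001] q [-0.612, 0.445, 1.432, -0.0, 1.264, -0.613]
near cup: dist to nearest dark-free object by dir
0 None 0.094
30 None 0.095
60 None None
90 None None
120 None None
150 None None
180 None None
210 None None
240 None 0.108
270 0.113 0.113
300 0.112 0.112
330 None 0.101
```

View pics/s1.png

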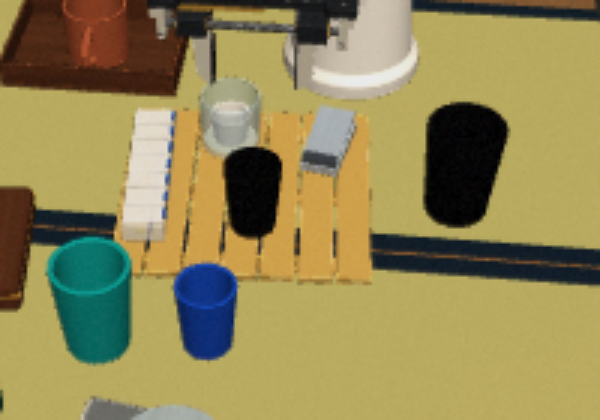

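The picture shows the small black cup at about crop (253,192), clear of its neighbours, with the open fingers above it. Both dials are up. Descend and grip.

>>> play_rows(
  rows=[
    [-0.1,0,4,0,0,0,0.85],
    [-0.1,0,8,0,0,0,0.85],
    [-0.1,0,12,0,0,0,0.85],
    [-0.1,0,14.6,0,0,0,0.85],
    [-0.1,0,14.6,0,0,0,0.85],
    [-0.1,0,14.6,0,0,0,0.75],
    [-0.1,0,14.6,0,0,0,0.65],
    [-0.1,0,14.6,0,0,0,0.5],
    [-0.1,0,14.6,0,0,0,0.5],
    [-0.1,0,14.6,0,0,0,0.5],
    [-0.1,0,14.6,0,0,0,0.5],
    [-0.1,0,14.6,0,0,0,0.5],
  ],
  squeeze=20,
)

```text
time: 19.0
tool_pos: [0.5084, -0.2651, 0.0755]
tool_rot: [3.138, 0.003, 1.571]
contact_force: [2.0, -0.5, 7.1]
opening: 0.0602
grip_force: 20.0
```

>>> play_rows(
  rows=[
    [0,0,-1,0,0,0,0.5],
    [0,0,-3,0,0,0,0.5],
    [0,0,-6,0,0,0,0.5],
    [0,0,-10,0,0,0,0.5],
    [0,0,-10,0,0,0,0.5],
    [0,0,-10,0,0,0,0.5],
  ],
)

```text
time: 19.6
tool_pos: [0.5067, -0.2642, 0.1741]
tool_rot: [3.141, 0.001, 1.571]
contact_force: [-1.2, 0.1, -4.8]
opening: 0.0604
grip_force: 20.0
```

```bash
cat > cup.py <<'E'
from h import *
s=robot.observe(); P=s["tool_pos"]; print(P.round(4),s["tool_rot"].round(4),s["contact_force"].round(2),round(s["opening"],4))
for n in("top","side"):
    p,d=optics.read_camera(n); W=cloud(n,d); hsv=cv2.cvtColor(p,cv2.COLOR_RGB2HSV)
    q=(np.hypot(W[...,0]-P[0],W[...,1]-P[1])<.045)&(hsv[...,2]<40)&(W[...,2]<P[2]+.03)&(W[...,2]>.03)
    if q.sum()>10: print(n,q.sum(),circ(W[q][:,:2]),np.percentile(W[q][:,2],[1,99]).round(4))
    cv2.imwrite(f"pics/{n}_{s['time']:.1f}.png",p[:,:,::-1])
E
python3 cup.py; python3 -c "
from h import *
to(.5432,.0868,.18,1.571)"; ls pics
```

```text
[ 0.5067 -0.2642  0.1741] [3.1411e+00 6.0000e-04 1.5708e+00] [-1.25  0.07 -4.75] 0.0604
side 536 (0.5081, -0.2605, 0.0326) [0.116  0.1956]
cm [35.05, 3.72, -0.74] w [-0.003, -0.002, -0.0] q [-0.615, 0.49, 1.498, -0.0, 1.157, -0.615]
c1.png
c2.png
s1.png
side0.npz
side0.png
side_19.6.png
top0.npz
top0.png
top_19.6.png
```

>>> play_rows(
  rows=[
    [0,0,-4,0,0,0,0.5],
    [4,0.4,-6,0,0,0,0.5],
    [8,0.8,-6,0,0,0,0.5],
    [12,1.2,-6,0,0,0,0.5],
    [16,1.7,-6,0,0,0,0.5],
    [20,2.1,-6,0,0,0,0.5],
    [24,2.5,-6,0,0,0,0.5],
    [28,3,-6,0,0,0,0.5],
    [32,3.4,-6,0,0,0,0.5],
    [34,3.6,-5,0,0,0,0.5],
    [35,3.7,-4,0,0,0,0.5],
    [35,3.7,-2,0,0,0,0.5],
    [35,3.7,0,0,0,0,0.5],
    [35,3.7,1.5,0,0,0,0.5],
    [35,3.7,2.5,0,0,0,0.5],
    [35,3.7,3,0,0,0,0.5],
    [35,3.7,3,0,0,0,0.5],
  ],
)

```text
time: 21.4
tool_pos: [0.5436, 0.0852, 0.1426]
tool_rot: [-3.14, 0.0, 1.57]
contact_force: [0.1, -0.5, -3.7]
opening: 0.06
grip_force: 20.0
```

```bash
python3 cup.py; python3 st.py
```

```text
[0.5436 0.0852 0.1426] [-3.1397e+00  2.0000e-04  1.5703e+00] [ 0.11 -0.54 -3.69] 0.06
side 602 (0.5413, 0.0909, 0.0398) [0.0456 0.1673]
21.5 [ 0.34  0.41 -3.49] [-0.008 -0.084 -0.027] [0.5443 0.0854 0.1439] 1.57 0.0602 0.017
top (0.562, 0.2055) cap z, bar top z [0.0807, 0.1138] 403
top (0.58, 0.319) cap z, bar top z [0.0807, 0.1137] 427
side (0.562, 0.2055) cap z, bar top z [0.08, 0.1133] 418
side (0.58, 0.319) cap z, bar top z [0.08, 0.1136] 567
```

>>> play_rows(
  rows=[
    [0,0,0.4,0,0,0,0.5],
    [0,0,0.8,0,0,0,0.5],
    [0,0,1.1,0,0,0,0.5],
    [0,0,1.4,0,0,0,0.5],
    [0,0,1.6,0,0,0,0.5],
    [0,0,1.8,0,0,0,0.5],
    [0,0,2.0,0,0,0,0.5],
    [0,0,2.2,0,0,0,0.5],
    [0,0,2.2,0,0,0,0.5],
    [0,0,2.2,0,0,0,0.5],
  ],
)

```text
time: 22.6
tool_pos: [0.544, 0.0857, 0.1216]
tool_rot: [3.142, 0.0, 1.571]
contact_force: [-1.5, 0.1, -1.0]
opening: 0.0599
grip_force: 20.0
```

>>> play_rows(
  rows=[
    [0,0,0.2,0,0,0,0.5],
    [0,0,0.35,0,0,0,0.5],
    [0,0,0.35,0,0,0,0.5],
    [0,0,0.35,0,0,0,0.5],
  ],
)

```text
time: 23.0
tool_pos: [0.5441, 0.0856, 0.1181]
tool_rot: [3.141, 0.0, 1.571]
contact_force: [-1.0, -0.8, -0.1]
opening: 0.0601
grip_force: 20.0
```

Almost balanced. Open gently and look.

>>> play_rows(
  rows=[
    [0,0,0,0,0,0,0.66],
    [0,0,0,0,0,0,0.7],
    [0,0,0,0,0,0,0.76],
    [0,0,0,0,0,0,0.85],
    [0,0,0,0,0,0,0.85],
    [0,0,0,0,0,0,0.85],
  ],
)

```text
time: 23.6
tool_pos: [0.544, 0.0857, 0.118]
tool_rot: [3.142, 0.0, 1.571]
contact_force: [-0.1, -0.1, -0.8]
opening: 0.0779
grip_force: 0.0
```

>>> play_rows(
  rows=[
    [0,0,-1,0,0,0,0.85],
    [0,0,-3,0,0,0,0.85],
    [0,0,-6,0,0,0,0.85],
    [0,0,-10,0,0,0,0.85],
    [0,0,-13,0,0,0,0.85],
    [-8,-5,-13,0,0,0,0.85],
    [-16,-10,-13,0,0,0,0.85],
    [-20,-12,-13,0,0,0,0.85],
    [-20,-12,-13,0,0,0,0.85],
    [-20,-12,-13,0,0,0,0.85],
    [-20,-12,-13,0,0,0,0.85],
    [-20,-12,-13,0,0,0,0.85],
  ],
)

```text
time: 24.8
tool_pos: [0.424, -0.1147, 0.2488]
tool_rot: [3.14, 0.0, 1.569]
contact_force: [-0.3, 0.7, 0.4]
opening: 0.0783
grip_force: 0.0
```

```bash
python3 st.py
python3 - <<'E'
from h import *
out=[]
for n in("top","side"):
    p,d=optics.read_camera(n); W=cloud(n,d); hsv=cv2.cvtColor(p,cv2.COLOR_RGB2HSV)
    q=(np.hypot(W[...,0]-.543,W[...,1]-.087)<.045)&(hsv[...,2]<50)&(W[...,2]<.2)&(W[...,2]>.068)
    rim=q&(W[...,2]>np.percentile(W[q][:,2],99)-.008)
    print(n,"cup",circ(W[q][:,:2]),np.percentile(W[q][:,2],[1,99]).round(4),"rim",circ(W[rim][:,:2]))
    pl=(np.hypot(W[...,0]-.543,W[...,1]-.087)<.047)&(hsv[...,1]<60)&(hsv[...,2]>90)&(W[...,2]<.075)
    if pl.any(): print("platform z",np.median(W[pl][:,2]).round(4),pl.sum())
    out.append(p[:,:,::-1])
cv2.imwrite("pics/end.png",cv2.resize(np.hstack(out),(800,300)))
E
```

```text
24.8 [-0.35  0.69  0.38] [-0.005 -0.066 -0.069] [ 0.424  -0.1147  0.2488] 1.569 0.0783 -0.437
top (0.562, 0.2055) cap z, bar top z [0.0808, 0.1138] 539
top (0.58, 0.319) cap z, bar top z [0.0805, 0.1137] 499
side (0.562, 0.2055) cap z, bar top z [0.0804, 0.1136] 417
side (0.58, 0.319) cap z, bar top z [0.0801, 0.1136] 564Traceback (most recent call last):
  File "<stdin>", line 6, in <module>
    return _quantile_unchecked(
        a, q, axis, out, overwrite_input, method, keepdims, weights)
    return _ureduce(a,
                    func=_quantile_ureduce_func,
    ...<5 lines>...
                    overwrite_input=overwrite_input,
                    method=method)
    r = func(a, **kwargs)
    result = _quantile(arr,
                       quantiles=q,
    ...<2 lines>...
                       out=out,
                       weights=wgt)
    slices_having_nans = np.isnan(arr[-1, ...])
                                  ~~~^^^^^^^^^
IndexError: index -1 is out of bounds for axis 0 with size 0
```

Probably the arm is hiding the platform from the top camera, so I'll tolerate empty masks.

Run:
```python
from h import *
out=[]
for n in("top","side"):
    p,d=optics.read_camera(n); W=cloud(n,d); hsv=cv2.cvtColor(p,cv2.COLOR_RGB2HSV); out.append(p[:,:,::-1])
    q=(np.hypot(W[...,0]-.543,W[...,1]-.087)<.045)&(hsv[...,2]<50)&(W[...,2]<.2)&(W[...,2]>.068)
    pl=(np.hypot(W[...,0]-.543,W[...,1]-.087)<.047)&(hsv[...,1]<60)&(hsv[...,2]>90)&(W[...,2]<.075)
    if pl.any(): print(n,"platform z",np.median(W[pl][:,2]).round(4),pl.sum())
    if q.any():
        rim=q&(W[...,2]>np.percentile(W[q][:,2],99)-.008)
        print(n,"cup",circ(W[q][:,:2]),np.percentile(W[q][:,2],[1,99]).round(4),"rim",circ(W[rim][:,:2]))
    from meas import go
cv2.imwrite("pics/end.png",cv2.resize(np.hstack(out),(800,300)))
```

```text
top platform z 0.0537 636
side platform z 0.0531 517
side cup (0.5465, 0.0761, 0.0322) [0.0705 0.1373] rim (0.5465, 0.0761, 0.0322)
```

View pics/end.png

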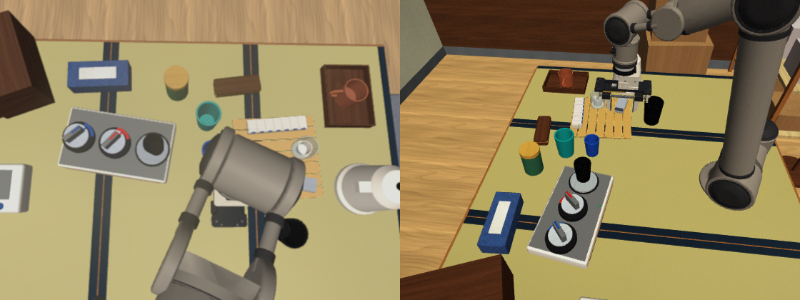

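The cup stands upright on the sunk platform at top (152,150) and side (583,170) in this picture. I'll confirm its centre from the top view by ray casting, and check both pointer angles.

```bash
python3 - <<'E'
from h import *
p,d=optics.read_camera("top"); g=p.max(2); m=np.zeros_like(g); m[170:250,180:250]=(g[170:250,180:250]<25)
c,l,st,ce=cv2.connectedComponentsWithStats(m); 
for i in range(1,c):
    if st[i,4]>40:
        cn=np.argwhere(l==i)[:,::-1]; print(st[i],[plane("top",*cn.mean(0),z).round(4).tolist() for z in(.0535,.095,.1355)], circ(np.array([plane("top",u,v,.1355)[:2] for u,v in cn])))
E
python3 meas.py 3 2>/dev/null| head -6; python3 -c "
from h import *
s=robot.observe();print(s['time'],abs(s['qvel']).max())"
```

```text
top a bar [0.5612 0.2044] size [0.017 0.058] z [0.1141 0.1164] yaw -0.772 capz 0.0804 cap (0.5616, 0.2046, 0.0381)
   sector yaws [-1.288 -0.751 -0.157]
top b bar [0.5794 0.3179] size [0.017 0.06 ] z [0.1138 0.1171] yaw -0.87 capz 0.0803 cap (0.5797, 0.3176, 0.0383)
   sector yaws [-1.523 -1.018 -0.466]
top platform (0.5346, 0.0514, 0.0001) [0.5346 0.0514 0.0636]
25.15 0.005769323643124055
```

Run:
```python
from h import *
p,d=optics.read_camera("top"); g=p.max(2); print(np.sort(g[190:225,195:235].ravel())[[0,50,150,300]])
m=np.zeros_like(g); m[180:240,185:245]=(g[180:240,185:245]<45)
c,l,st,ce=cv2.connectedComponentsWithStats(m)
for i in range(1,c):
    if st[i,4]>40:
        cn=np.argwhere(l==i)[:,::-1]; print(st[i],[plane("top",*cn.mean(0),z).round(4).tolist() for z in(.0535,.095,.1355)], circ(np.array([plane("top",u,v,.1355)[:2] for u,v in cn])), np.median(d[l==i]))
```

```text
[57 60 61 63]
```

Run:
```python
from h import *
p,d=optics.read_camera("top"); g=p.max(2); W=cloud("top",d)
q=(np.hypot(W[...,0]-.543,W[...,1]-.087)<.06)&(g<85)&(W[...,2]>.1)&(W[...,2]<.16)
print(q.sum(),circ(W[q][:,:2]),np.percentile(W[q][:,2],[2,50,98]).round(4))
r=q&(W[...,2]>.128); print(r.sum(),circ(W[r][:,:2])); a=np.arctan2(W[r][:,1]-.087,W[r][:,0]-.543); print(np.histogram(a,8)[0])
```

```text
354 (0.5464, 0.0734, 0.0308) [0.1018 0.1327 0.138 ]
208 (0.5464, 0.0734, 0.0308)
[30 37 31 43 26 12 10 19]
```

```bash
python3 -c "
from h import *
print(robot.hand_in())"
```

```text
the job is handed in; nothing more can be done
None
```

I set and locked both dials, stood the small black cup on the platform, which sank about 11.5 mm, and handed the job in at about 25 s of robot time; the cup sits about 13 mm off the middle (25 mm allowed), and the hand-in returned no verdict.

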